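# Lock the shaker platform for transport

### The arm

A 7-joint arm with a two-finger parallel gripper is mounted at the origin on the work surface. World frame = base frame: x ahead of the robot, y to its left, z up, the work surface at z = 0. Lengths are in m, angles in rad, forces in N, time in s.
With the tool pointing down it reaches from about 0.425 to 0.875 m from the base axis. Payload 4.7 kg.
Tool frame: the origin (TCP) lies on the centre line of the jaws, within the pads' length; the fingertips stand ctrl.tcp_to_tips ahead of it and the grasp point (between the pads) lies 2 mm behind it (ctrl.tcp_to_tips is the distance from the TCP to the fingertips, in m); z points along the fingers, y is the line along which they close (so a half turn about z gives the same grasp; the last joint's range is limited). The gripper opens to 87 mm and grips with 3 to 60 N. Pads are 19 mm wide; open, the fingers measure 117 mm over their backs; the gripper's body (75 mm by 190 mm) begins 51 mm behind the grasp point.
Start: joints at [1.176, 0.321, -0.07, 1.45, 0.023, 1.371, -0.057], TCP at [0.258, -0.596, 0.24] pointing down, gripper open.
Joint ranges: [-2.86, 2.86], [-0.3, 2.09], [-1.38, 1.24], [0.06, 2.45], [-1.56, 4.7], [0.09, 2.05], [-2.69, 2.69]. Speed limits (rad/s): [2.57, 2.57, 3.14, 3.14, 3.14, 3.14, 3.14].

### API

Orientations are given as a rotation vector (axis times angle).
In Python, from bench import ctrl, optics, close_job gives the robot as it stands.
- The arm moves only by the shell command python3 -m inch 'ROWS' [OPENING] [FORCE]. ROWS is JSON, a list of rows, each a list of 2 entries, a list of its own where there are three numbers: the shift along the tool's x, y, z in mm, then the turn, a rotation vector about the tool's x, y, z in degrees. In form: [[[x, y, z], [ax, ay, az]], ...]. A call has exactly 10 rows; each row shifts and turns the commanded pose from where the row before left it, along the tool's axes as they then stand; what a row does not reach is not made up. A row lasts 1/10 s, in which the tool goes at most 50 mm and 8.59 degrees, less where a joint would pass 70% of its speed; a pose out of reach is approached as far as the arm can. A call is refused whole if a number of a shift passes 50 or a number of a turn 8.59, either way. A call with a gripper value outside its range is refused whole. OPENING is the closure, from 0 (fully open) to 1 (shut), set as the call begins (- or left out, the last holds). The fingers move at their own pace and stop on an object; FORCE is the grip in N (left out, the last holds). Time passes only in rows, so rows that do not move let the fingers close, or fill a call up. It gives the time, the measured TCP pose, the force and the opening at its end, in the units of the state.
- ctrl.get_state(): the state, without advancing time (a new reading comes with each control period).
- optics.get_image(name): name is "side" or "top" or "wrist"; returns a dict with "image" (384x512x3 uint8, red, green, blue), "fx", "fy", "cx", "cy" (pixels), "R" (3x3) and "t" (3): a world point X has camera coordinates R X + t; the wrist camera has in their place "hand_eye" (4x4, takes a point from camera to tool coordinates, whose origin is the TCP and whose axes are the flange's). Camera axes: x right, y down, z forward; pixel columns grow to the right and rows downward; lengths in m; the calibration is good to about 2 mm. A picture is of the moment at which its call begins: read the wrist's pose just before it. There is no depth.
- close_job(): hands the job in, once; it reports no verdict.
The state is a dict: "time": time; "joint_positions": joint angles; "qd": joint speeds; "joint_torque": joint torques, N m; "position": TCP position; "tool_rot": TCP orientation; "ft_force": force on the tool from outside, world axes, zero at the start; "torque": the same for the moment, N m; "grip_width": opening from 0.0 (shut) to 1.0 (fully open).
Only numpy, scipy, OpenCV 4.12 (cv2) and the standard library are available. Lean on these libraries where they do the work, as an engineer would, in place of code of your own. Each camera call takes 0.05 s, during which the arm holds its last target. There are 200 camera calls.

### The job

The reciprocating shaker is to be carried to another room, so lock it: slide its platform along the rails until the lock hole lies under the raised lock pin, press the pin fully down through the platform, and only then swing the keeper arm over the pin's head as far as it goes. Leave the jar, flask, beaker, bottle and tip box standing where they are.

Things in the scene. Friction and masses are not known exactly. Their poses are not given: they have to be found in the camera images.
- shaker: fixed white and grey shaker housing, 270 (x) x 360 (y) x 70 mm high; origin at the centre of its underside on the bench, its x axis from its control panel to the pin side, y along the rails, z up. Two aluminium rails run along its y on the top, 220 mm long, centred on the housing, their lips up to 85 mm high; they keep the platform from turning or lifting. There is no stop along the rails.
- platform: steel plate 180 (x) x 220 (y) x 8 mm, 0.7 kg, lying loose between the rails, free to slide along the shaker's y by pushing its grab bar (a few newtons; it stays where it is left). Origin at the centre of its underside, axes parallel to the shaker's. It starts 25 to 70 mm towards the shaker's -y; it is in line when its origin is over the shaker's origin, its ends then flush with the ends of the rails.
- bar_top (a point): middle of the top of the platform's black grab bar, an upright staple: bar 66 mm long along the shaker's x, 14 mm thick along y, 12 mm deep, its top 50 mm above the platform's underside (120 mm above the bench), open beneath between two legs; 42 mm from the platform's origin to -x. It can be pushed either way along y, or straddled from above by open fingers.
- platform_hole (a point): centre, at the plate's upper face, of the 15 mm lock hole in the platform, 60 mm from the platform's origin to +x; 78 mm above the bench.
- pin_axis (a point): fixed point of the shaker on the lock pin's vertical axis, at the upper face of the steel bracket (36 mm wide, 108 mm above the bench) that reaches over the platform from the +x side; axes as the shaker's. The bracket holds the pin over a bore in the housing.
- pin_head (a point): centre of the top of the lock pin's black round head (32 mm across, 12 mm thick). The steel pin is 12 mm thick, with an 11 mm taper to a 4 mm tip, so it enters a hole up to about 4 mm off centre and draws it true. Raised, the head's top is 147 mm above the bench and the tip 4 mm above the platform; pressed home the head sits on the bracket, its top 121 mm above the bench. It never turns.
- lock_pin (a joint): how far the pin is pressed down, m: 0 raised, 0.026 fully home (tip 22 mm below the platform's upper face). It needs about 5 N to move and stays where it is left. If the hole is not under it, it stops after about 4 mm.
- keeper (a joint): angle of the keeper arm, rad: 0 closed, over the pin head, at its stop; grows clockwise seen from above to 1.5 wide open; starts 1.0 to 1.4. Stiff enough to stay where it is left (about 1 N at the tab). The arm is a flat steel bar 20 mm wide, 5 mm thick, its upper face 129 mm above the bench.
- keeper_pivot (a point): point on the keeper arm's vertical hinge axis, at the post on the shaker's top (+x, +y of the pin), 129 mm above the bench. Closed, the arm points from here straight across the pin axis, 89 mm away.
- keeper_tab (a point): centre of the top of the upright round tab at the arm's free end, 14 mm thick, standing 30 mm above the arm (top 159 mm above the bench), 110 mm from the pivot; push it sideways to swing the arm.
- jar: small closed white-capped jar, 42 mm across, 55 mm high, standing on the shaker's top beyond the +y end of the rails; origin at the centre of its underside; to be left alone
- flask: conical glass flask, 84 mm across the foot, 130 mm high, on the bench by the -y end of the shaker; origin at the centre of its underside; to be left alone
- reagent_bottle: amber glass bottle, 70 mm across, 140 mm high, on the bench by the +y end of the shaker; origin at the centre of its underside; to be left alone
- tip_box: closed blue box, 85 x 120 x 55 mm, on the bench by the +y end of the shaker; origin at the centre of its underside; to be left alone
- beaker: glass beaker, 70 mm across, 80 mm high, on the bench by the -y end of the shaker; origin at the centre of its underside; to be left alone

How it is judged:
On the way, in this order (a step that is already met when the one before it is completed fails the run):
1. the lock hole is under the pin (within 4 mm) (x of platform_hole in the frame of pin_axis between -0.004 and 0.004 m and y of platform_hole in the frame of pin_axis between -0.004 and 0.004 m), for 0.2 s.
2. the pin is pressed home through the platform (within 3 mm) (all of step 1 and value of joint lock_pin above 0.023 m), for 0.2 s.
3. the keeper arm is over the pin head (within 0.12 rad of its stop) (value of joint lock_pin above 0.023 m and value of joint keeper below 0.12 rad), for 0.2 s.
At the end, for the whole second after the job is handed in: The platform lies flat in its rails at rest with its lock hole within 4 mm of the pin axis, the pin is within 3 mm of fully home through it, and the keeper arm is within 0.12 rad of its closed stop (all of step 1 and all of step 3 and z of platform_hole in the frame of pin_axis below -0.027 m and linear speed of platform below 0.01 m/s); the robot touches nothing.
It fails at once if the keeper arm is swung over (below 0.5 rad) before the pin is home (value of joint keeper below 0.5 rad and not (value of joint lock_pin above 0.023 m)).
It fails at once if the jar, flask, reagent bottle, tip box or beaker is moved more than 30 mm or knocked over (distance of any of jar, flask, reagent_bottle, tip_box, beaker from where it was at the start of the episode above 0.03 m or angle between any of jar, flask, reagent_bottle, tip_box, beaker's own z axis and vertical above 0.5 rad).
It also fails if it takes over 64 s, if anything falls off the work surface, if the arm or the gripper's body presses on something with over 40 N, if the wrist force passes 120 N, or if a joint passes its speed limit or range.

## Working session

There is one attempt and no reset: what is moved stays moved. The work goes in short steps, Python scripts to look and compute and a shell command to move; the robot and the scene stay as the last step left them, time stands still between calls to the robot, and variables do not carry over. Pictures are saved under pics/ and viewed, on a budget of 10 in all, crops included, one or two more only if the job needs it, and the job is handed in when it is done.

```bash
ls; mkdir -p pics; cat > h.py <<'E'
import numpy as np, cv2
from scipy.spatial.transform import Rotation as Ro
from bench import ctrl, optics
def cam(name):
    s=ctrl.get_state(); d=optics.get_image(name)
    if 'R' not in d or d.get('R') is None:
        T=np.eye(4);T[:3,:3]=Ro.from_rotvec(s['tool_rot']).as_matrix();T[:3,3]=s['position']
        M=np.linalg.inv(T@np.array(d['hand_eye'])); d['R']=M[:3,:3]; d['t']=M[:3,3]
    d['R']=np.array(d['R']);d['t']=np.array(d['t']);return d
def ray(d,u,v):
    r=d['R'].T@np.array([(u-d['cx'])/d['fx'],(v-d['cy'])/d['fy'],1]); return -d['R'].T@d['t'], r/np.linalg.norm(r)
def onz(d,u,v,z):
    c,r=ray(d,u,v); return c+r*(z-c[2])/r[2]
def two(d1,p1,d2,p2):
    c1,r1=ray(d1,*p1);c2,r2=ray(d2,*p2)
    A=np.stack([r1,-r2],1);k=np.linalg.lstsq(A,c2-c1,rcond=None)[0]
    a,b=c1+k[0]*r1,c2+k[1]*r2; return (a+b)/2,np.linalg.norm(a-b)
def proj(d,X):
    x=d['R']@np.asarray(X)+d['t']; return d['fx']*x[0]/x[2]+d['cx'],d['fy']*x[1]/x[2]+d['cy']
def save(d,n,crop=None):
    im=d['image']
    if crop: a,b,c,e=crop; im=im[b:e,a:c]
    im=cv2.cvtColor(np.ascontiguousarray(im),cv2.COLOR_RGB2BGR)
    k=min(800/im.shape[1],600/im.shape[0]); cv2.imwrite('pics/'+n,cv2.resize(im,None,fx=k,fy=k,interpolation=cv2.INTER_CUBIC)); print('scale',k)
E
python3 - <<'E'
from h import *
import pickle
print(ctrl.get_state(), ctrl.tcp_to_tips)
D={}
for n in('top','side'):
    d=cam(n);save(d,n+'0.png');D[n]=d;print(n,-d['R'].T@d['t'],d['R'].round(2).tolist(),d['fx'])
pickle.dump(D,open('D0.pkl','wb'))
E
```

```text
pics
{'time': 0.0, 'joint_positions': array([ 1.17608965,  0.32181035, -0.07011343,  1.45168243,  0.02260836,
        1.37078323, -0.05693524]), 'qd': array([-0.00134076, -0.00038816, -0.00151535, -0.00100603,  0.00090956,
        0.00044525,  0.0002311 ]), 'joint_torque': array([ 5.78646541e-04, -4.91289067e+01, -4.03133305e-01, -3.12529743e+01,
       -6.38213125e-02,  4.34953964e-02,  1.57193399e-04]), 'position': array([ 0.25814677, -0.5959725 ,  0.23846619]), 'tool_rot': array([-3.07438812e+00, -6.37354975e-01,  7.53141059e-04]), 'ft_force': array([ 0.97910178, -0.14469194,  0.82027918]), 'torque': array([-0.00080445,  0.04826264,  0.02037362]), 'grip_width': 0.9973944729692911} 0.017
scale 1.5625
top [0.44177807 0.01575796 1.00902215] [[0.03, -1.0, -0.02], [-0.99, -0.02, -0.14], [0.14, 0.03, -0.99]] 375.4538066622262
scale 1.5625
side [ 0.4664054  -0.69341213  0.66259499] [[0.99, -0.13, 0.0], [-0.08, -0.6, -0.8], [0.11, 0.79, -0.6]] 364.2357306982794
```

View pics/top0.png

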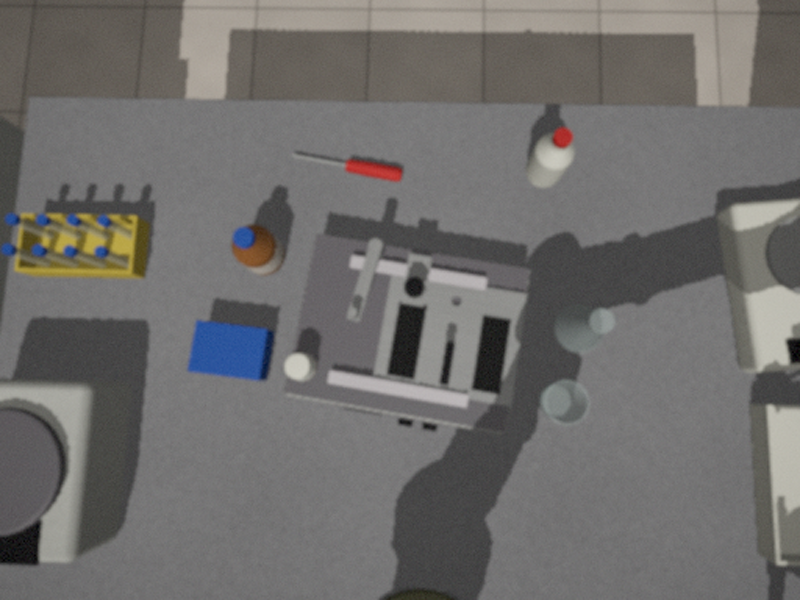

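View pics/side0.png

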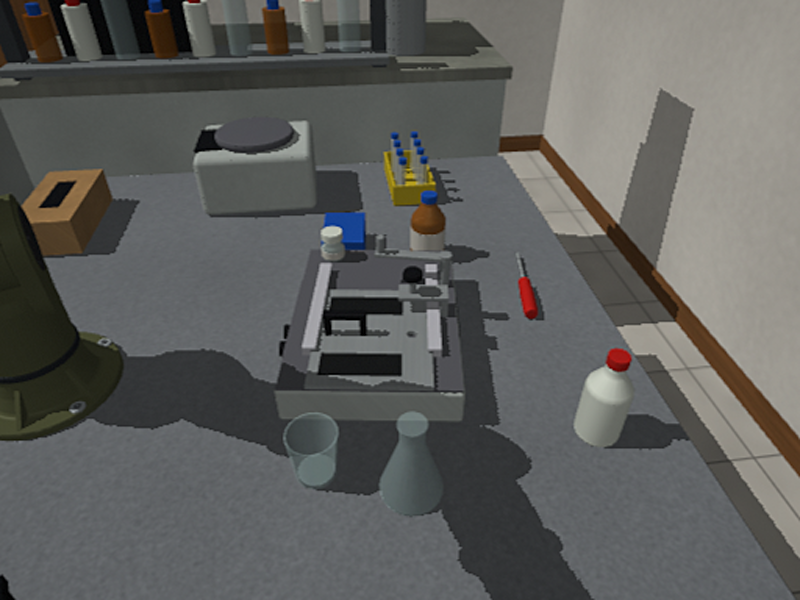

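Top view (800 px picture): pin head (415,287), hole (456,300), keeper pivot (375,243), tab about (354,313), and grab bar about (447,360). The jar is at (299,366). The side view shows the pin head at (412,275), hole (411,334), tab (381,238) and bar (345,318), with the beaker and flask in front of the shaker.

```bash
python3 - <<'E'
from h import *
import pickle
D=pickle.load(open('D0.pkl','rb'));k=1.5625
t,s=D['top'],D['side']
P=dict(head=((415,287),(412,272),.147),hole=((456,300),(411,334),.078),tab=((354,313),(381,236),.159),bar=((447,360),(345,316),.12))
for n,(a,b,z) in P.items():
    a=np.array(a)/k;b=np.array(b)/k
    X,e=two(t,a,s,b);print(n,X.round(4),round(e,4),onz(t,*a,z).round(4),onz(s,*b,z).round(4))
p=onz(t,375/k,243/k,.129);print('pivot',p)
# rails direction from top: bright line edges
r=[onz(t,u/k,v/k,.085)[:2] for u,v in((350,256),(488,281),(329,371),(468,400))]
for i in(0,2):
    d=r[i]-r[i+1];print('rail',r[i],r[i+1],np.degrees(np.arctan2(d[1],d[0]))-90,np.linalg.norm(d))
for n,p,z in(('jar',(299,366),.12),('flask',(600,320),.13),('beaker',(558,402),.08),('bottle',(245,237),.14)): print(n,onz(t,p[0]/k,p[1]/k,z))
E
```

```text
head [0.5822 0.0221 0.1433] 0.0011 [0.5811 0.0221 0.147 ] [0.5819 0.017  0.147 ]
hole [ 0.5728 -0.0438  0.0732] 0.001 [ 0.5727 -0.0435  0.078 ] [ 0.5715 -0.0491  0.078 ]
tab [0.5412 0.1103 0.1578] 0.0049 [0.5385 0.1102 0.159 ] [0.5434 0.1087 0.159 ]
bar [ 0.4744 -0.0292  0.1082] 0.0026 [ 0.4753 -0.0286  0.12  ] [ 0.473  -0.0435  0.12  ]
pivot [0.65105522 0.08538217 0.129     ]
rail [0.63920083 0.1284691 ] [ 0.60348631 -0.09344373] -9.14274913164914 0.22476840157778433
rail [0.45454933 0.15404919] [ 0.41584015 -0.06382254] -10.074588740973923 0.2212837350315059
jar [0.46033713 0.19464707 0.12      ]
flask [ 0.54038565 -0.25526569  0.13      ]
beaker [ 0.41654689 -0.20346498  0.08      ]
bottle [0.65351282 0.28391294 0.14      ]
```

```bash
python3 -m inch '[[[0,0,0],[0,0,6.6]],[[0,0,0],[0,0,6.6]],[[0,0,0],[0,0,6.6]],[[0,0,0],[0,0,6.6]],[[0,0,0],[0,0,6.6]],[[8,-20,0],[0,0,0]],[[8,-40,0],[0,0,0]],[[8,-40,0],[0,0,0]],[[8,-40,0],[0,0,0]],[[8,-40,0],[0,0,0]]]' 0 10
python3 -m inch '[[[8,-40,0],[0,0,0]],[[8,-40,0],[0,0,0]],[[8,-40,0],[0,0,0]],[[8,-40,0],[0,0,0]],[[8,-40,0],[0,0,0]],[[8,-40,0],[0,0,0]],[[8,-40,0],[0,0,0]],[[8,-40,0],[0,0,0]],[[8,-40,0],[0,0,0]],[[8,-40,0],[0,0,0]]]'
python3 - <<'E'
from h import *
import pickle
s=ctrl.get_state();print(s['position'],Ro.from_rotvec(s['tool_rot']).as_matrix().round(3))
d=cam('wrist');save(d,'w1.png');pickle.dump(d,open('w1.pkl','wb'));print(np.array(d['hand_eye']).round(3).tolist(),-d['R'].T@d['t'])
E
```

```text
time: 1.1
position: [0.328, -0.4238, 0.2391]
tool_rot: [-3.13, 0.262, 0.001]
ft_force: [0.7, -0.8, 0.3]
grip_width: 1.001
time: 2.1
position: [0.4732, -0.0429, 0.2394]
tool_rot: [3.13, -0.262, -0.0]
ft_force: [-0.1, -0.8, 0.7]
grip_width: 0.999
[ 0.47323702 -0.04294601  0.23937855] [[ 0.986 -0.167 -0.   ]
 [-0.167 -0.986 -0.   ]
 [-0.     0.    -1.   ]]
scale 1.5625
[[0.0, -0.952, -0.306, 0.084], [1.0, 0.0, -0.0, -0.0], [0.0, -0.306, 0.952, -0.144], [0.0, 0.0, 0.0, 1.0]] [ 0.55617289 -0.05640158  0.38385821]
```

View pics/w1.png

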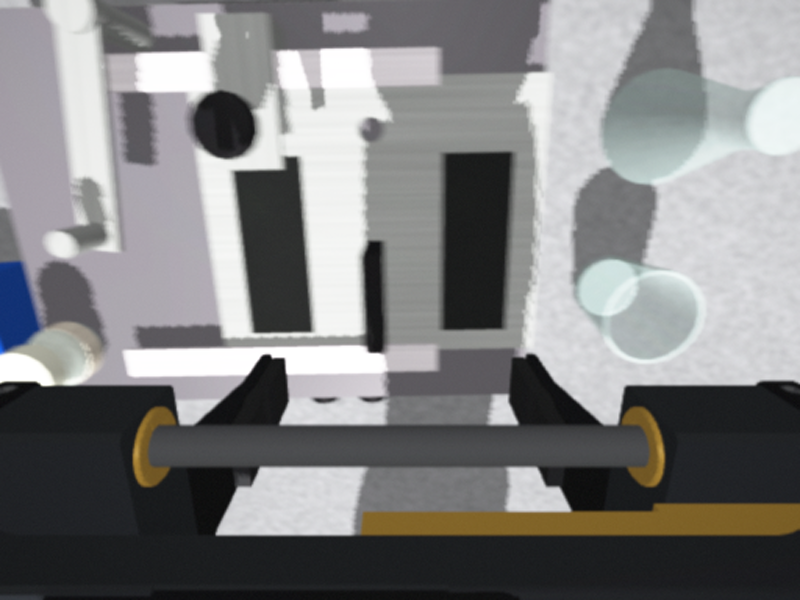

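Wrist view: pin head (224,124), hole (370,129), tab top (62,241), bar top (374,296), and rail lines nearly horizontal. The flask is at (775,115) and the beaker at (645,310).

```bash
python3 - <<'E'
from h import *
import pickle
D=pickle.load(open('D0.pkl','rb'));k=1.5625
t=D['top'];w=pickle.load(open('w1.pkl','rb'))
P=dict(head=((415,287),(224,124),.147),hole=((456,300),(370,129),.078),tab=((354,313),(62,241),.159),bar=((447,360),(374,296),.12),pivot=((375,243),(75,10),.129))
Q={}
for n,(a,b,z) in P.items():
    a=np.array(a)/k;b=np.array(b)/k
    X,e=two(t,a,w,b);Q[n]=onz(w,*b,z)[:2];print(n,'2view',X.round(4),round(e,4),'wrist@z',Q[n].round(4))
for a,b in(((124,375),(385,374)),((124,349),(438,345)),((108,52),(440,48))):
    d=onz(w,a[0]/k,a[1]/k,.083)-onz(w,b[0]/k,b[1]/k,.083);print('rail',np.degrees(np.arctan2(d[1],d[0]))-90,np.linalg.norm(d))
d=onz(w,540/k,75/k,.078)-onz(w,520/k,345/k,.078);print('plate end dir',np.degrees(np.arctan2(d[1],d[0])))
y=np.radians(-9.2);R=np.array([[np.cos(y),np.sin(y)],[-np.sin(y),np.cos(y)]])
for n in Q: print(n,'rel head, shaker frame mm',(R@(Q[n]-Q['head'])*1000).round(1),'rel tcp, tool mm',)
M=Ro.from_rotvec(ctrl.get_state()['tool_rot']).as_matrix();p=ctrl.get_state()['position']
for n in Q: print(n,(M.T@(np.r_[Q[n],P[n][2]]-p)*1000).round(1))
E
```

```text
head 2view [0.5812 0.0222 0.1514] 0.0017 wrist@z [0.5826 0.0238]
hole 2view [ 0.5713 -0.0424  0.0905] 0.0009 wrist@z [ 0.5723 -0.0415]
tab 2view [0.5404 0.1105 0.1616] 0.0045 wrist@z [0.5424 0.1133]
bar 2view [ 0.4757 -0.0284  0.1146] 0.0009 wrist@z [ 0.4775 -0.0286]
pivot 2view [0.6485 0.0859 0.1295] 0.0048 wrist@z [0.6463 0.0864]
rail -9.334446110787738 0.18843994155614532
rail -8.7848322015776 0.22239988879307304
rail -8.950274781321042 0.19374005922877888
plate end dir -8.859434194928822
head rel head, shaker frame mm [0. 0.] rel tcp, tool mm
hole rel head, shaker frame mm [  0.4 -66.1] rel tcp, tool mm
tab rel head, shaker frame mm [-53.9  81.9] rel tcp, tool mm
bar rel head, shaker frame mm [-95.3 -68.5] rel tcp, tool mm
pivot rel head, shaker frame mm [52.9 71.9] rel tcp, tool mm
head [ 96.6 -74.3  93.2]
hole [ 96.7  -7.8 161.9]
tab [  42.9 -156.4   81.5]
bar [  1.   -5.9 119.7]
pivot [ 149.6 -146.   111.6]
```

```bash
python3 -m inch '[[[-1,-3,10],[0,0,-0.6]],[[-1,-3,15],[0,0,0]],[[0,0,15],[0,0,0]],[[0,0,15],[0,0,0]],[[0,0,15],[0,0,0]],[[0,0,15],[0,0,0]],[[0,0,15],[0,0,0]],[[0,0,15],[0,0,0]],[[0,0,10],[0,0,0]],[[0,0,0],[0,0,0]]]' 0 10
python3 -m inch '[[[0,0,0],[0,0,0]],[[0,0,0],[0,0,0]],[[0,0,0],[0,0,0]],[[0,0,0],[0,0,0]],[[0,0,0],[0,0,0]],[[0,0,0],[0,0,0]],[[0,0,0],[0,0,0]],[[0,0,0],[0,0,0]],[[0,0,0],[0,0,0]],[[0,0,0],[0,0,0]]]' 1 12
```

```text
time: 3.15
position: [0.4704, -0.0392, 0.1126]
tool_rot: [-3.132, 0.248, 0.006]
ft_force: [-0.4, -0.2, -0.9]
grip_width: 1.0
time: 4.15
position: [0.4724, -0.0373, 0.1146]
tool_rot: [-3.131, 0.245, -0.001]
ft_force: [0.6, 2.1, -1.0]
grip_width: 0.174
```

```bash
python3 - <<'E'
from h import *
import pickle
s=ctrl.get_state();print(s['time'],s['position'],s['qd'].round(3),s['ft_force'])
d=cam('wrist');save(d,'w2.png');pickle.dump(d,open('w2.pkl','wb'))
print(ctrl.get_state()['position'])
E
```

```text
4.15 [ 0.47244263 -0.03733864  0.11455147] [ 0.001  0.     0.001 -0.001  0.006 -0.001 -0.   ] [ 0.58845632  2.11404524 -0.97327199]
scale 1.5625
[ 0.47238652 -0.03764952  0.11455866]
```

View pics/w2.png

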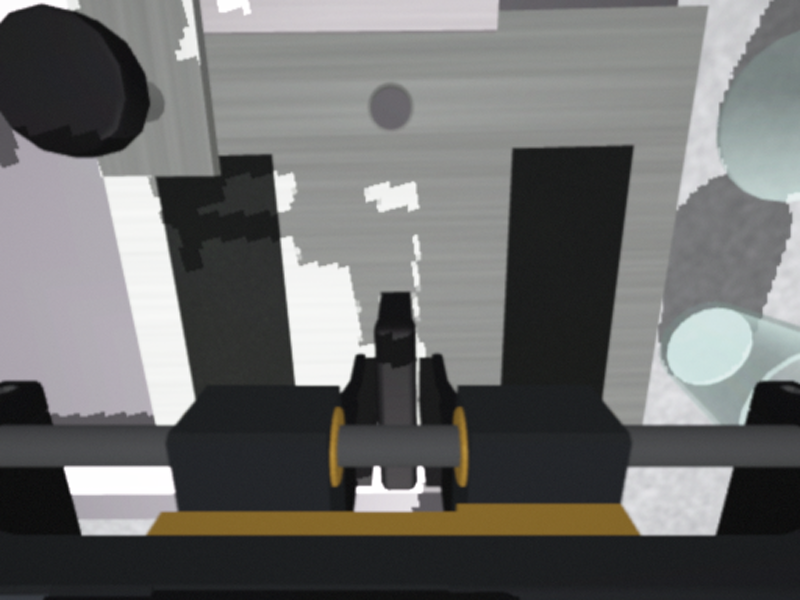

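Gripper holds the bar at (397,400). The hole is at (391,107), the head's top centre is about (61,80), and the bracket's -y edge runs (206,100)–(217,175).

```bash
python3 - <<'E'
from h import *
import pickle
w=pickle.load(open('w2.pkl','rb'));k=1.5625
y=np.radians(-9.0);R=np.array([[np.cos(y),np.sin(y)],[-np.sin(y),np.cos(y)]])
s=ctrl.get_state();M=Ro.from_rotvec(s['tool_rot']).as_matrix();print(M.round(3).tolist())
for n,u,v,z in(('hole',391,107,.078),('head',61,80,.147),('br',206,100,.108),('br2',217,175,.108),('headL',0,80,.147),('headR',125,80,.147)):
    X=onz(w,u/k,v/k,z);print(n,X.round(4),'shaker mm',(R@(X-s['position'])[:2]*1000).round(1))
D=pickle.load(open('D0.pkl','rb'));t=D['top']
print('hole 2v wrists',two(pickle.load(open('w1.pkl','rb')),(370/k,129/k),w,(391/k,107/k)))
E
```

```text
[[0.988, -0.155, 0.0], [-0.155, -0.988, 0.0], [0.0, -0.0, -1.0]]
hole [ 0.5712 -0.0497  0.078 ] shaker mm [99.5  3.6]
head [0.582  0.0214 0.147 ] shaker mm [99.  75.5]
br [0.5792 0.0051 0.108 ] shaker mm [98.8 58.9]
br2 [0.5575 0.0078 0.108 ] shaker mm [76.9 58.2]
headL [0.5841 0.0348 0.147 ] shaker mm [99. 89.]
headR [0.5798 0.0074 0.147 ] shaker mm [99.  61.3]
hole 2v wrists (array([ 0.56459493, -0.04820779,  0.18063106]), np.float64(0.005730621319121927))
```

```bash
python3 -m inch '[[[0,-4,0],[0,0,0]],[[0,-9,0],[0,0,0]],[[0,-10,0],[0,0,0]],[[0,-10,0],[0,0,0]],[[0,-10,0],[0,0,0]],[[0,-10,0],[0,0,0]],[[0,-10,0],[0,0,0]],[[0,-6,0],[0,0,0]],[[0,-3.5,0],[0,0,0]],[[0,0,0],[0,0,0]]]' 1 20
python3 - <<'E'
from h import *
s=ctrl.get_state();print(s['position'],s['ft_force'])
d=cam('wrist');save(d,'w3.png')
s=ctrl.get_state();print(s['position'],s['ft_force'])
E
```

```text
time: 5.2
position: [0.4835, 0.0345, 0.1145]
tool_rot: [-3.131, 0.244, 0.0]
ft_force: [0.2, -0.1, 0.5]
grip_width: 0.156
[0.48354172 0.03453569 0.11451999] [ 0.16336201 -0.10990192  0.52916911]
scale 1.5625
[0.48355912 0.03450984 0.11452804] [ 0.22108431  0.9612903  -0.55362974]
```

View pics/w3.png

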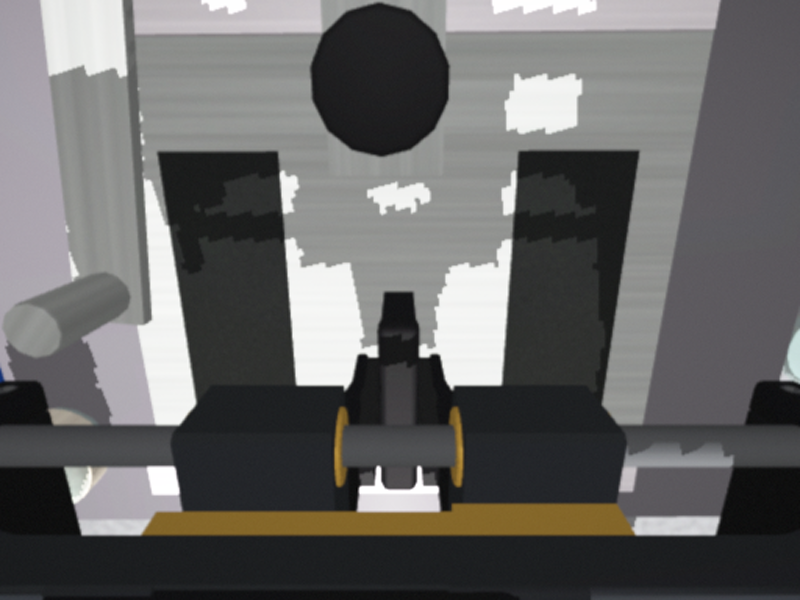

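Head centre is at (380,80), bracket edges at 329/443 (row 130), and the pad midpoint at column 399. In w2 the pad midpoint was at 393.5 and the hole at 391, so the hidden hole should now be near column 397.

```bash
python3 - <<'E'
from h import *
d=cam('wrist');k=1.5625
y=np.radians(-9.0);R=np.array([[np.cos(y),np.sin(y)],[-np.sin(y),np.cos(y)]])
s=ctrl.get_state();print(d['cx'],d['fx'])
for n,u,v,z in(('hole',397,107,.078),('head',380,80,.147),('brL',329,150,.108),('brR',443,150,.108),('padL',278,152,.08),('padR',519,152,.08),('padLL',159,152,.08),('padRR',639,152,.08)):
    X=onz(d,u/k,v/k,z);print(n,X.round(4),'shaker mm',(R@(X-s['position'])[:2]*1000).round(1))
E
```

```text
254.76081719262106 295.4817922625657
hole [0.582 0.02  0.078] shaker mm [99.5  1.1]
head [0.5822 0.0235 0.147 ] shaker mm [99.1  4.5]
brL [0.5705 0.0431 0.108 ] shaker mm [84.5 22.1]
brR [0.565  0.0081 0.108 ] shaker mm [ 84.6 -13.4]
padL [0.5734 0.0658 0.08  ] shaker mm [83.9 45. ]
padR [ 0.5596 -0.0221  0.08  ] shaker mm [ 84. -44.]
padLL [0.5803 0.1093 0.08  ] shaker mm [83.8 89. ]
padRR [ 0.5528 -0.0658  0.08  ] shaker mm [ 84.  -88.2]
```

```bash
python3 -m inch '[[[0,-1,0],[0,0,0]],[[0,-1,0],[0,0,0]],[[0,-1,0],[0,0,0]],[[0,-0.5,0],[0,0,0]],[[0,0,0],[0,0,0]],[[0,0,0],[0,0,0]],[[0,0,0],[0,0,0]],[[0,0,0],[0,0,0]],[[0,0,0],[0,0,0]],[[0,0,0],[0,0,0]]]'
python3 - <<'E'
from h import *
d=cam('wrist');save(d,'w4.png')
d=cam('top');save(d,'t4.png',(170,130,360,280));s=ctrl.get_state();print(s['position'],s['ft_force'])
E
```

```text
time: 6.3
position: [0.4841, 0.0369, 0.1145]
tool_rot: [3.132, -0.246, 0.0]
ft_force: [-1.1, -3.9, 1.7]
grip_width: 0.157
scale 1.5625
scale 4.0
[0.48409236 0.03683709 0.1145382 ] [-0.90214795 -4.39461076  2.51351646]
```

View pics/w4.png

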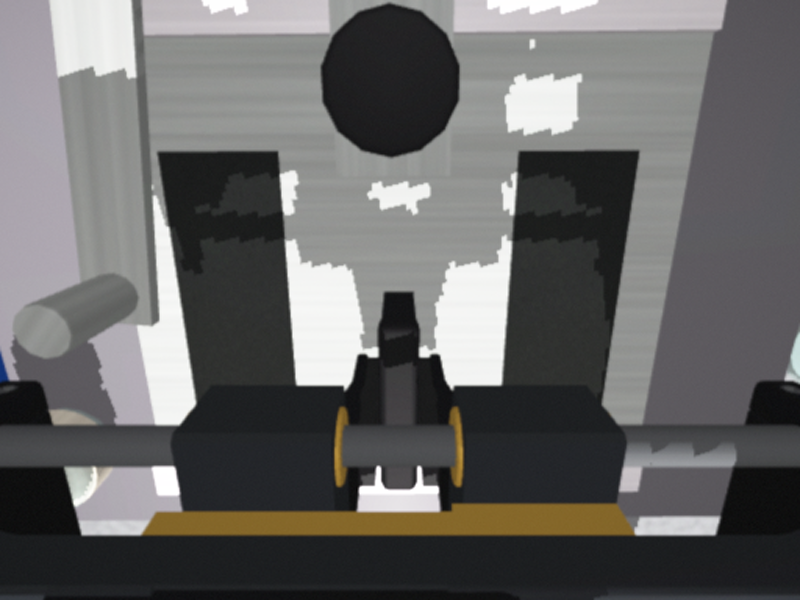

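Pad midpoint is still at column 399 and the head centre is now at 390, so about 1–1.5 mm remains. I'll nudge that, release and rise.

```bash
python3 -m inch '[[[0,-0.8,0],[0,0,0]],[[0,-0.8,0],[0,0,0]],[[0,0,0],[0,0,0]],[[0,0,0],[0,0,0]],[[0,0,0],[0,0,0]],[[0,0,0],[0,0,0]],[[0,0,0],[0,0,0]],[[0,0,0],[0,0,0]],[[0,0,0],[0,0,0]],[[0,0,0],[0,0,0]]]'
python3 -m inch '[[[0,0,0],[0,0,0]],[[0,0,0],[0,0,0]],[[0,0,0],[0,0,0]],[[0,0,0],[0,0,0]],[[0,0,0],[0,0,0]],[[0,0,-10],[0,0,0]],[[0,0,-20],[0,0,0]],[[0,0,-30],[0,0,0]],[[0,0,-20],[0,0,0]],[[0,0,0],[0,0,0]]]' 0
python3 - <<'E'
from h import *
d=cam('wrist');s=ctrl.get_state();print(s['position'])
d=cam('wrist');save(d,'w5.png')
s=ctrl.get_state();M=Ro.from_rotvec(s['tool_rot']).as_matrix();print(s['position'],(M.T@(np.array([.582,.0228,.175])-s['position'])*1000).round(1))
E
```

```text
time: 7.4
position: [0.4844, 0.0387, 0.1145]
tool_rot: [-3.132, 0.246, -0.0]
ft_force: [0.5, -0.6, -0.1]
grip_width: 0.162
time: 8.4
position: [0.4865, 0.0387, 0.1983]
tool_rot: [3.132, -0.246, 0.01]
ft_force: [-0.1, 0.2, 0.8]
grip_width: 0.956
[0.48540595 0.03848867 0.19639489]
scale 1.5625
[0.48445301 0.03837689 0.19500945] [98.8  0.2 20.1]
```

View pics/w5.png

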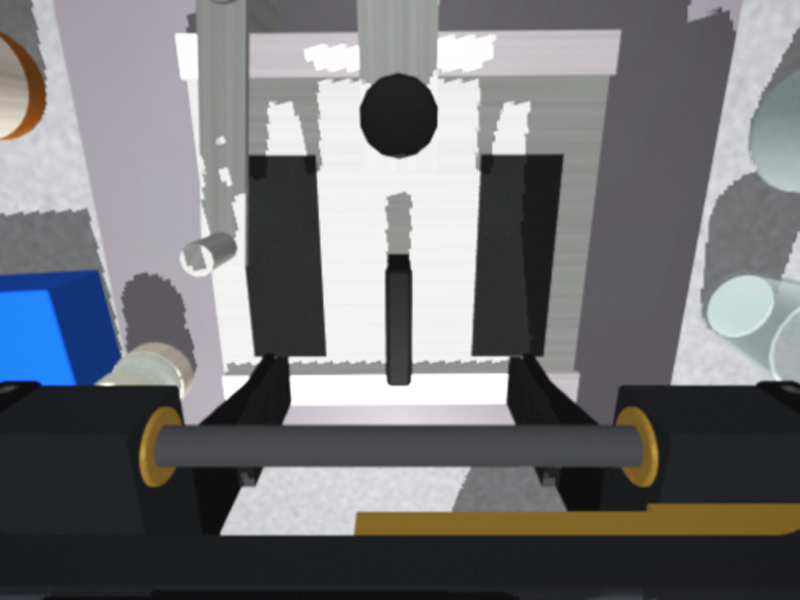

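All are in line: head column 399, pad midpoint about 399, bar 398.5, optical centre 398. Next I'll close the fingers, go over the head and press.

```bash
python3 -m inch '[[[5,0,0],[0,0,0]],[[12,0,0],[0,0,0]],[[15,0,0],[0,0,0]],[[15,0,0],[0,0,0]],[[15,0,0],[0,0,0]],[[15,0,0],[0,0,0]],[[12,0,3],[0,0,0]],[[7,0,3],[0,0,0]],[[3,0,3],[0,0,0]],[[0,0,0],[0,0,0]]]' 1 20
python3 -m inch '[[[0,0,3],[0,0,0]],[[0,0,4],[0,0,0]],[[0,0,4],[0,0,0]],[[0,0,4],[0,0,0]],[[0,0,4],[0,0,0]],[[0,0,3],[0,0,0]],[[0,0,3],[0,0,0]],[[0,0,3],[0,0,0]],[[0,0,0],[0,0,0]],[[0,0,0],[0,0,0]]]'
```

```text
time: 9.5
position: [0.5817, 0.023, 0.1845]
tool_rot: [-3.132, 0.246, 0.003]
ft_force: [-0.1, 0.8, 0.4]
grip_width: 0.174
time: 10.5
position: [0.5822, 0.0229, 0.1573]
tool_rot: [-3.132, 0.246, -0.0]
ft_force: [-0.6, -1.4, 0.3]
grip_width: 0.004
```

```bash
python3 -m inch '[[[0,0,2],[0,0,0]],[[0,0,2],[0,0,0]],[[0,0,2],[0,0,0]],[[0,0,2],[0,0,0]],[[0,0,2],[0,0,0]],[[0,0,2],[0,0,0]],[[0,0,2],[0,0,0]],[[0,0,2],[0,0,0]],[[0,0,2],[0,0,0]],[[0,0,0],[0,0,0]]]'
python3 -m inch '[[[0,0,1],[0,0,0]],[[0,0,1],[0,0,0]],[[0,0,1],[0,0,0]],[[0,0,1],[0,0,0]],[[0,0,0],[0,0,0]],[[0,0,0],[0,0,0]],[[0,0,0],[0,0,0]],[[0,0,0],[0,0,0]],[[0,0,0],[0,0,0]],[[0,0,0],[0,0,0]]]'
```

```text
time: 11.5
position: [0.5821, 0.0229, 0.1391]
tool_rot: [-3.132, 0.246, -0.0]
ft_force: [0.9, -0.2, 0.8]
grip_width: 0.005
time: 12.5
position: [0.5823, 0.0229, 0.1383]
tool_rot: [3.131, -0.246, 0.001]
ft_force: [-7.3, -1.0, 17.5]
grip_width: 0.006
```

Pressed home: the tips stop firmly at 0.121 m with 17 N. I'll rise, turn the tool 27° to face the keeper's swing, open and look.

```bash
python3 -m inch '[[[0,0,-5],[0,0,0]],[[0,0,-15],[0,0,0]],[[0,0,-25],[0,0,0]],[[0,0,-20],[0,0,-6.75]],[[0,0,0],[0,0,-6.75]],[[0,0,0],[0,0,-6.75]],[[0,0,0],[0,0,-6.75]],[[-20,0,0],[0,0,0]],[[-20,0,0],[0,0,0]],[[0,0,0],[0,0,0]]]' 0 5
python3 -m inch '[[[0,0,0],[0,0,0]],[[0,0,0],[0,0,0]],[[0,0,0],[0,0,0]],[[0,0,0],[0,0,0]],[[0,0,0],[0,0,0]],[[0,0,0],[0,0,0]],[[0,0,0],[0,0,0]],[[0,0,0],[0,0,0]],[[0,0,0],[0,0,0]],[[0,0,0],[0,0,0]]]'
python3 - <<'E'
from h import *
import pickle
d=cam('wrist');save(d,'w6.png');pickle.dump(d,open('w6.pkl','wb'))
s=ctrl.get_state();print(s['position'],s['joint_positions'].round(2))
E
```

```text
time: 13.5
position: [0.5425, 0.0095, 0.2006]
tool_rot: [3.102, 0.49, -0.002]
ft_force: [-0.9, -0.5, -0.4]
grip_width: 0.835
time: 14.5
position: [0.544, 0.0105, 0.2005]
tool_rot: [3.103, 0.492, -0.0]
ft_force: [-0.8, -0.2, 0.6]
grip_width: 1.0
scale 1.5625
[0.54403015 0.01054539 0.20053387] [ 0.53  0.17 -0.66  1.75  0.11  1.26 -1.41]
```

View pics/w6.png

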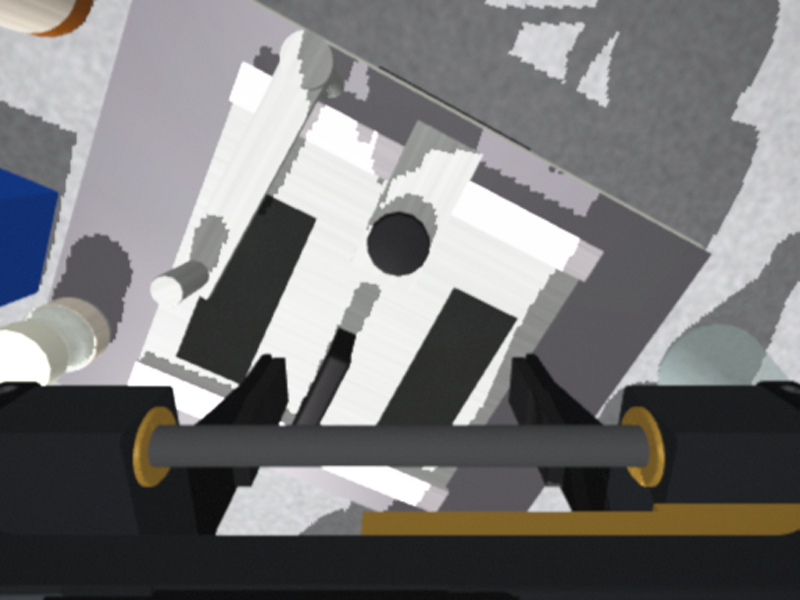

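Pin head, now low on the bracket, is at (398,244). Tab top is at (166,291), pivot at about (305,60), jar at (20,355).

```bash
python3 - <<'E'
from h import *
import pickle
w=pickle.load(open('w6.pkl','rb'));k=1.5625
s=ctrl.get_state();M=Ro.from_rotvec(s['tool_rot']).as_matrix()
T=onz(w,166/k,291/k,.159);H=onz(w,398/k,244/k,.121);Pv=onz(w,305/k,60/k,.135);print(T,H,Pv)
piv=np.array([.6475,.0862]);pin=np.array([.582,.0228])
v=T[:2]-piv;c=pin-piv;print(np.linalg.norm(v),np.linalg.norm(c))
a0=np.arctan2(v[1],v[0])%(2*np.pi);a1=np.arctan2(c[1],c[0])%(2*np.pi);print('angle',a1-a0)
X=T[:2];print('to tab tool mm',(M.T@(np.r_[X,.155]-s['position'])*1000).round(1))
pos=[piv+.110*np.array([np.cos(a),np.sin(a)]) for a in np.linspace(a0,a1+.03,19)]
print(pos[0],pos[-1])
for i in range(18): print((M.T@np.r_[pos[i+1]-pos[i],0]*1000).round(1),end=' ')
E
```

```text
[0.54072286 0.11278657 0.159     ] [0.58299348 0.02395437 0.121     ] [0.6461804  0.08457109 0.135     ]
0.1100372780017923 0.0911581592618017
angle 1.0131369127774605
to tab tool mm [ 28.5 -98.3  45.5]
[0.54075904 0.11277756] [0.5707919  0.00735923]
[-3.2  5.5  0. ] [-2.9  5.7  0. ] [-2.6  5.8  0. ] [-2.2  6.   0. ] [-1.9  6.1  0. ] [-1.5  6.2  0. ] [-1.2  6.3  0. ] [-0.8  6.3  0. ] [-0.4  6.4  0. ] [-0.1  6.4  0. ] [0.3 6.4 0. ] [0.7 6.3 0. ] [1.1 6.3 0. ] [1.4 6.2 0. ] [1.8 6.1 0. ] [2.1 6.  0. ] [2.5 5.9 0. ] [2.8 5.7 0. ]
```

```bash
python3 -m inch '[[[3,-10,0],[0,0,0]],[[6,-20,0],[0,0,0]],[[7,-25,0],[0,0,0]],[[7,-25,0],[0,0,0]],[[5.5,-18,0],[0,0,0]],[[0,0,8],[0,0,0]],[[0,0,15],[0,0,0]],[[0,0,15],[0,0,0]],[[0,0,7],[0,0,0]],[[0,0,0],[0,0,0]]]' 0 5
python3 -m inch '[[[0,0,0],[0,0,0]],[[0,0,0],[0,0,0]],[[0,0,0],[0,0,0]],[[0,0,0],[0,0,0]],[[0,0,0],[0,0,0]],[[0,0,0],[0,0,0]],[[0,0,0],[0,0,0]],[[0,0,0],[0,0,0]],[[0,0,0],[0,0,0]],[[0,0,0],[0,0,0]]]' 1 5
```

```text
time: 15.55
position: [0.5397, 0.1111, 0.1534]
tool_rot: [3.103, 0.49, -0.006]
ft_force: [-0.4, -0.1, 0.8]
grip_width: 1.001
time: 16.55
position: [0.5408, 0.1126, 0.1555]
tool_rot: [3.103, 0.492, -0.0]
ft_force: [-0.5, 0.6, 0.6]
grip_width: 0.176
```

Tab gripped (0.176 × 87 = 15 mm). Swing the arc.

```bash
python3 -m inch '[[[-3.2,5.5,0],[0,0,0]],[[-2.9,5.7,0],[0,0,0]],[[-2.6,5.8,0],[0,0,0]],[[-2.2,6,0],[0,0,0]],[[-1.9,6.1,0],[0,0,0]],[[-1.5,6.2,0],[0,0,0]],[[-1.2,6.3,0],[0,0,0]],[[-0.8,6.3,0],[0,0,0]],[[-0.4,6.4,0],[0,0,0]],[[0,0,0],[0,0,0]]]'
python3 -m inch '[[[-0.1,6.4,0],[0,0,0]],[[0.3,6.4,0],[0,0,0]],[[0.7,6.3,0],[0,0,0]],[[1.1,6.3,0],[0,0,0]],[[1.4,6.2,0],[0,0,0]],[[1.8,6.1,0],[0,0,0]],[[2.1,6,0],[0,0,0]],[[2.5,5.9,0],[0,0,0]],[[1.4,2.8,0],[0,0,0]],[[0,0,0],[0,0,0]]]'
```

```text
time: 17.55
position: [0.5422, 0.054, 0.1555]
tool_rot: [3.102, 0.489, 0.0]
ft_force: [-1.3, -0.2, 0.6]
grip_width: 0.16
time: 18.55
position: [0.5686, 0.0092, 0.1555]
tool_rot: [-3.103, -0.492, 0.001]
ft_force: [-1.8, -0.3, 1.0]
grip_width: 0.159
```

```bash
python3 -m inch '[[[0.5,1,0],[0,0,0]],[[0.5,1,0],[0,0,0]],[[0.5,1,0],[0,0,0]],[[0.5,1,0],[0,0,0]],[[0,0,0],[0,0,0]],[[0,0,0],[0,0,0]],[[0,0,0],[0,0,0]],[[0,0,0],[0,0,0]],[[0,0,0],[0,0,0]],[[0,0,0],[0,0,0]]]'
```

```text
time: 19.55
position: [0.5695, 0.0093, 0.1551]
tool_rot: [-3.099, -0.495, 0.007]
ft_force: [-7.8, 5.6, 3.9]
grip_width: 0.155
```

At the stop (about 10 N against the swing). Release, rise, look.

```bash
python3 -m inch '[[[0,0,0],[0,0,0]],[[0,0,0],[0,0,0]],[[0,0,0],[0,0,0]],[[0,0,0],[0,0,0]],[[0,0,0],[0,0,0]],[[0,0,0],[0,0,0]],[[0,0,-8],[0,0,0]],[[0,0,-20],[0,0,0]],[[0,0,-30],[0,0,0]],[[-15,0,-20],[0,0,0]]]' 0
python3 -m inch '[[[-15,0,-20],[0,0,0]],[[-20,0,0],[0,0,0]],[[-10,0,0],[0,0,0]],[[0,0,0],[0,0,0]],[[0,0,0],[0,0,0]],[[0,0,0],[0,0,0]],[[0,0,0],[0,0,0]],[[0,0,0],[0,0,0]],[[0,0,0],[0,0,0]],[[0,0,0],[0,0,0]]]'
python3 - <<'E'
from h import *
import pickle
d=cam('wrist');save(d,'w7.png');pickle.dump(d,open('w7.pkl','wb'))
d=cam('side');save(d,'s7.png',(150,100,350,340))
E
```

```text
time: 20.55
position: [0.559, 0.0024, 0.236]
tool_rot: [-3.102, -0.494, -0.005]
ft_force: [-0.6, 0.4, 1.0]
grip_width: 0.959
time: 21.55
position: [0.5148, -0.0122, 0.2534]
tool_rot: [-3.103, -0.492, 0.0]
ft_force: [-0.6, 0.6, -0.0]
grip_width: 0.999
scale 1.5625
scale 2.5
```

View pics/w7.png

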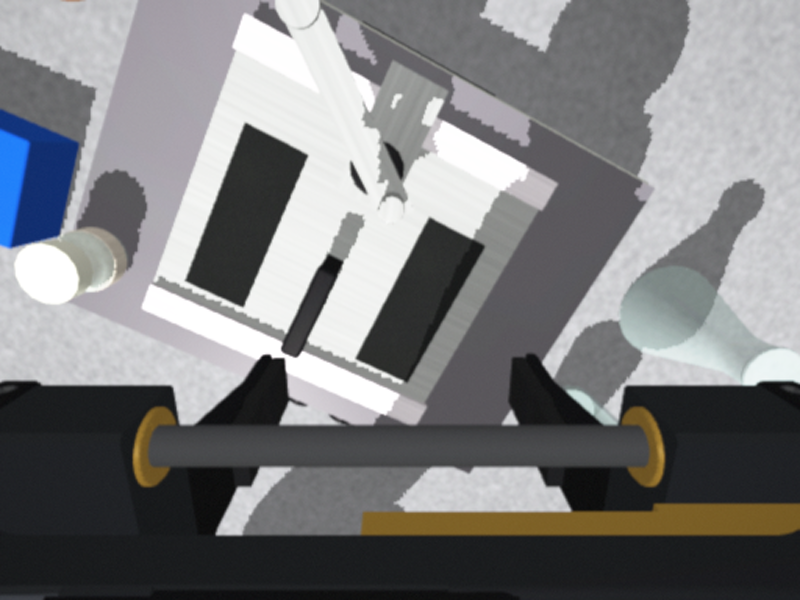

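View pics/s7.png

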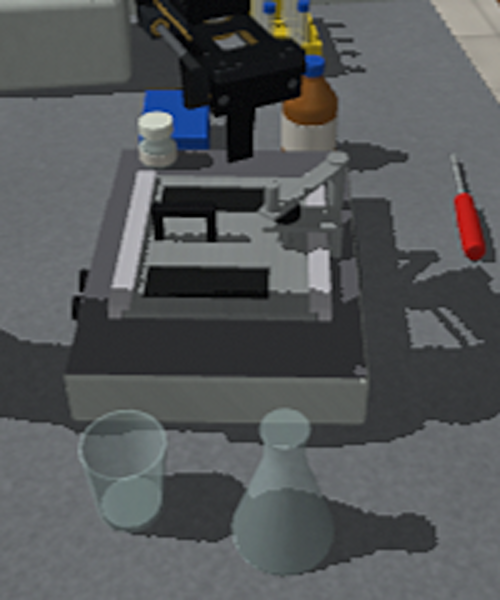

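The keeper arm lies across the middle of the pressed head: tab at (392,208), with the head showing equally on both sides. The jar, flask, beaker, bottle and box are standing and the gripper is clear. One numeric check, then hand in.

```bash
python3 - <<'E'
from h import *
from bench import close_job
import pickle
w=pickle.load(open('w7.pkl','rb'));k=1.5625
T=onz(w,392/k,208/k,.159)[:2];piv=np.array([.6475,.0862]);pin=np.array([.5825,.0234])
a=lambda v:np.arctan2(v[1],v[0])
print(T,'keeper rad',a(pin-piv)-a(T-piv))
print(close_job())
E
```

```text
[0.56771765 0.00901113] keeper rad -0.0006922368203818863
the job is handed in; nothing more can be done
None
```

The shaker is locked and the job is handed in, at about 22 s of robot time (limit 64 s). `close_job()` gives no verdict, so the results below are my own checks.

- **Platform:** I gripped the grab bar and slid the platform about 76 mm along the rails. The fingers had first pushed it a few mm the wrong way as they closed, and it lagged in the grip, so I made two small corrections. Afterwards the pin head, pads and bar lined up within about 1 mm in the wrist view.
- **Pin:** It went down with closed fingertips until they stopped firmly at 0.121 m with 17 N, which is the given height for fully home.
- **Keeper:** I swung it by its tab until it met its stop (about 10 N). It then measured about 0.00 rad from closed, with the arm across the middle of the head in the picture.
- **Other objects:** The jar, flask, beaker, bottle and tip box are still standing in the last pictures, with no sign of movement. I did not measure their positions again. The gripper is clear of everything.

**Checks that disagreed:**
- Two-view heights were off from the text by up to about 12 mm for the hole and 5 mm for the pin head. A third attempt, matching the hole between two wrist pictures, gave a height about 100 mm too high because the platform had been nudged in between. I used the text's heights for the positions.
- The bar first measured 95 mm from the pin along x instead of 102 mm. The grip did not need better than that.

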